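# Clamp a wooden disc in the thickness gauge by its ratchet thimble

### The arm

A 6-joint arm with a two-finger parallel gripper is mounted at the origin on the work surface. World frame = base frame: x ahead of the robot, y to its left, z up, the work surface at z = 0. Lengths are in mm, angles in rad, forces in N, time in s.
With the tool pointing down it reaches from about 400 to 925 mm from the base axis. Payload 12.5 kg.
Tool frame: the origin (TCP) lies between the finger pads; the fingertips stand 11 mm ahead of it and the grasp point (between the pads) lies 8 mm behind it (env.tip_extent is the distance from the TCP to the fingertips, in mm); x points along the fingers, z is the direction in which the jaws open and shut, and the axes are right-handed (so a half turn about x gives the same grasp; the last joint's range is limited). The gripper opens to 95 mm and grips with 3 to 60 N. Pads are 20 mm wide; open, the fingers measure 119 mm over their backs; the gripper's body (75 mm by 180 mm) begins 59 mm behind the grasp point.
Start: joints at [-1.31, 0.491, 1.559, -0, 1.092, -0.106], TCP at [224.167, -583.433, 225.661] pointing down, gripper open.
Joint ranges: [-3.1, 3.1], [-0.84, 2.19], [0.05, 2.79], [-1.13, 4.28], [0.06, 2.93], [-2.69, 2.69]. Speed limits (rad/s): [2.22, 2.22, 2.79, 3.14, 3.14, 3.14].

### API

Orientations are given as [roll, pitch, yaw] about the fixed x, y, z axes, in that order (R = Rz(yaw) Ry(pitch) Rx(roll)).
In Python, from cell import status, imaging, env gives the robot as it stands. The module is installed in compiled form; this text tells all that it offers.
- The arm moves only by the tool apply_moves, never from a script. Its argument "increments" is a list of rows, each a list of 5 numbers: the closure, from 0 (fully open) to 1 (shut), then the shift along the tool's x, y, z in mm, then the turn about the tool's x in degrees. A call has 1 to 10 rows; each row shifts and turns the commanded pose from where the row before left it, along the tool's axes as they then stand; what a row does not reach is not made up. A row lasts 1/10 s, in which the tool goes at most 50 mm and 8.59 degrees, less where a joint would pass 70% of its speed; a pose out of reach is approached as far as the arm can. A call with a gripper value outside its range is refused whole. The fingers move at their own pace and stop on an object; the grip force is fixed at half the most. Time passes only in rows, so rows that do not move let the fingers close. It gives the time, the measured TCP pose, the force and the opening at its end, in the units of the state.
- status.state(): the state, without advancing time (a new reading comes with each control period).
- imaging.read_camera(name): name is "scene" or "top"; returns a dict with "pixels" (420x560x3 uint8, red, green, blue), "fovy" (degrees; the focal length in pixels is half the picture's height over the tangent of half this angle, whatever the lens; pixels are square), "cx", "cy" (the principal point, pixels), "R" (3x3) and "t" (3): a world point X has camera coordinates R X + t. Camera axes: x right, y down, z forward; pixel columns grow to the right and rows downward; lengths in mm; the calibration is good to about 2 mm. A picture is of the moment at which its call begins. There is no depth.
- env.job_done(): hands the job in, once; it reports no verdict.
The state is a dict: "t": time; "joints": joint angles; "qvel": joint speeds; "tau": joint torques, N m; "eef_pos": TCP position; "tcp_rot": TCP orientation; "ft_force": force on the tool from outside, world axes, zero at the start; "moment": the same for the moment, N m; "opening": opening from 0.0 (shut) to 1.0 (fully open).
Only numpy, scipy, OpenCV 4.12 (cv2) and the standard library are available. Lean on these libraries where they do the work, as an engineer would, in place of code of your own. Each camera call takes 0.05 s, during which the arm holds its last target. There are 200 camera calls.

### The job

Two bench thickness gauges stand on the workbench. On the one that holds the round wooden disc, turn the knurled ratchet knob on top clockwise (seen from above) until the spindle clamps the disc and the ratchet clearly slips, then let go so that the disc stays clamped. Leave the knob of the other gauge, which holds a square piece, unturned.

Things in the scene. Friction and masses are not known exactly. Their poses are not given: they have to be found in the camera images.
- knob_center (a point): Centre (on the axis, half-way up, 147 mm above the bench) of the ratchet knob of the gauge with the disc: an upright knurled steel cylinder 27 mm in diameter, 36 mm tall, topmost on the gauge. Grip it at any yaw; nothing stands beside it. Under it: the 36 mm wide thimble (100-128 mm up). Both turn in place, neither rises nor sinks. 1.2 rad of turn in one grasp is always enough; more does no harm.
- ratchet (a joint): Slip of that knob on its thimble, rad, clockwise from above positive. 0 while both turn together (0.05 N m) through the first 0.25 to 0.7 rad, lowering the spindle 6 mm per rad; with the disc clamped the thimble stands still and the knob slips (0.1 N m). Clearly slipped: over 0.2 rad. The screw holds itself when let go; turning the knob back loosens it.
- spindle: Steel spindle of that gauge, 16 mm in diameter, on the knob's axis under the grey arm (its top 96 mm above the bench); slides straight down, does not turn. Origin: centre of its lower end face, at the start 1.7 to 3.7 mm above the disc. +y: towards the gauge's column. The gauge is bolted down on a steel base of 100 x 130 x 20 mm.
- disc: The loose round wooden disc, 80 mm in diameter, 16 mm thick, lying flat on the gauge's round anvil under the spindle; origin at the centre of its underside.
- spare_thimble (a joint): Turn of the thimble of the other, identical gauge, which holds a square piece of wood 66 x 66 x 16 mm: 0 at the start, clockwise positive, rad. To be left alone.
Not all that is in view belongs to the job. What is shaped like the part that bears knob_center but purple or yellow is not meant. Leave any green or pink look-alike of the disc alone.

How it is judged (in metres and radians):
At the end, for the whole second after the job is handed in: The ratchet knob has slipped by more than 0.2 rad on its thimble, and the disc is still clamped: the spindle presses on it with more than 2 N and the disc's centre is within 20 mm of the spindle's axis (value of joint ratchet above 0.2 rad and contact force between spindle and disc above 2 N and horizontal distance between disc and spindle below 0.02 m); the robot touches nothing.
It fails at once if the thimble of the other gauge, with the square piece, is turned by more than 0.1 rad (value of joint spare_thimble above 0.1 rad).
It also fails if it takes over 35 s, if anything falls off the work surface, if the arm or the gripper's body presses on something with over 40 N, if the wrist force passes 120 N, or if a joint passes its speed limit or range.

## Working session

There is one attempt and no reset: what is moved stays moved. The work goes in short steps, Python scripts to look and compute and a tool call to move; the robot and the scene stay as the last step left them, time stands still between calls to the robot, and variables do not carry over. Pictures are saved under pics/ and viewed, about 8 in all and at most 12, crops included, and the job is handed in when it is done.

Besides the shell and the picture viewer there is one more tool, called after "Emit:" as name(argument=value, ...), one argument or row to a line, values as JSON. apply_moves: Moves the arm, as the interface text tells. Its arguments: {"type":"object","properties":{"increments":{"type":"array"}},"required":["increments"]}

```bash
mkdir -p pics
python3 - <<'E'
from cell import status, imaging, env
import cv2, numpy as np, pickle
s=status.state(); print(s); print(env.tip_extent)
d={}
for n in("scene","top"):
    c=imaging.read_camera(n); d[n]=c
    cv2.imwrite(f"pics/{n}0.png",c["pixels"][:,:,::-1]); print(n,c["fovy"],c["cx"],c["cy"],np.round(c["R"],3).tolist(),np.round(c["t"],1))
pickle.dump(d,open("cams0.pkl","wb"))
E
```

```text
{'t': 0.0, 'joints': array([-1.30961475e+00,  4.91562990e-01,  1.55946148e+00, -3.19051964e-05,
        1.09167712e+00, -1.05557817e-01]), 'qvel': array([0.00092536, 0.00019507, 0.00125732, 0.0005819 , 0.00145964,
       0.00027604]), 'tau': array([-1.33282672e-03, -6.12658024e+01, -2.58186132e+01,  6.91797235e-02,
        4.81723552e-02, -1.70331118e-04]), 'eef_pos': array([ 224.08701089, -583.19767595,  225.0554626 ]), 'tcp_rot': array([3.061546  , 1.56968703, 1.85750379]), 'ft_force': array([-0.62790987,  0.04940597,  0.09938308]), 'moment': array([ 0.04700317, -0.03563107,  0.01109393]), 'opening': 1.0011456254605215}
11.0
scene 56.665406886859465 278.5746087434431 206.5641457930529 [[0.815, 0.579, -0.001], [0.474, -0.668, -0.574], [-0.333, 0.468, -0.819]] [-389.2 -153.9 1162.6]
top 46.042049952984286 281.30198075879997 203.00548624541423 [[-0.026, -1.0, -0.013], [-0.987, 0.027, -0.155], [0.156, 0.009, -0.988]] [  24.7  479.5 1453.7]
```

View pics/scene0.png

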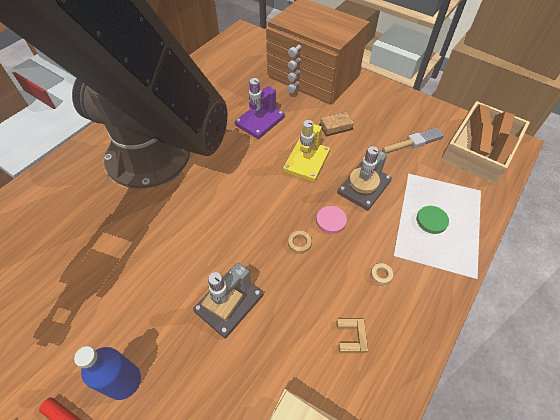

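View pics/top0.png

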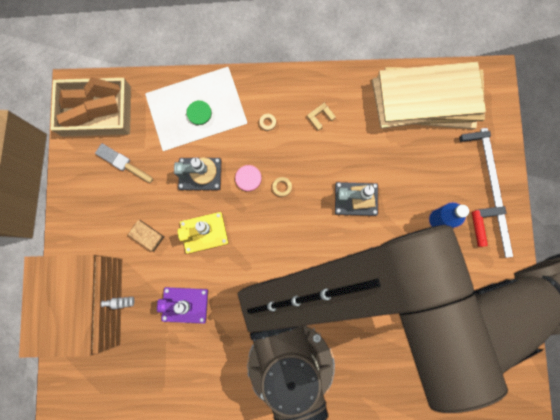

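The scene image shows two dark gauges. One is at scene (372,175) / top (200,170) and carries a round wooden disc. The other is at scene (228,295) / top (358,197) and carries a square piece. The purple and yellow gauges are look-alikes. I'll enlarge both dark gauges to confirm which is which.

Run:
```python
import cv2, numpy as np, pickle
d=pickle.load(open("cams0.pkl","rb"))
def cr(n,u,v,h=35):
    im=d[n]["pixels"][v-h:v+h,u-h:u+h,::-1]; return cv2.resize(im,(400,300) if 0 else (300,300),interpolation=cv2.INTER_CUBIC)
m=np.vstack([np.hstack([cr("scene",370,175),cr("top",200,172)]),np.hstack([cr("scene",228,295),cr("top",358,197)])])
cv2.imwrite("pics/crop1.png",m)
```

```text
(no output)
```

View pics/crop1.png

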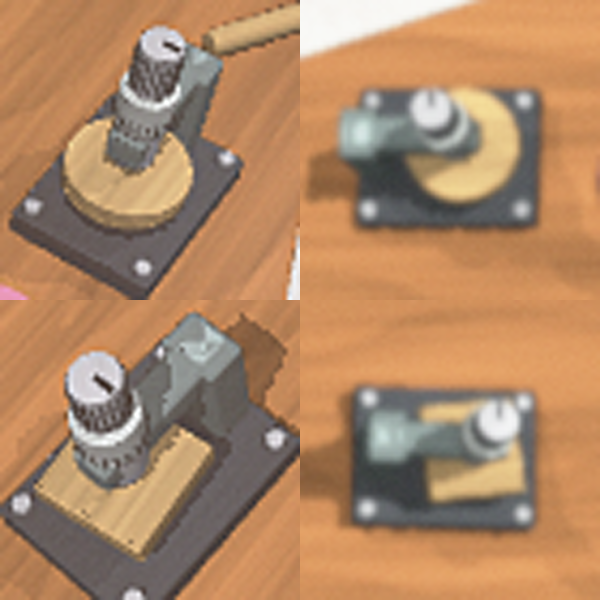

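The crop confirms it: the upper gauge (scene 372,150 / top 196,162 at the knob top) holds the round disc, and the lower one (scene ~225,290) holds the square. Next I'll triangulate the knob-top centres, scene (372.8,150.0) and top (195.8,162.0).

```bash
cat > h.py <<'E'
import numpy as np
def ray(c,u,v):
    f=c["pixels"].shape[0]/2/np.tan(np.radians(c["fovy"]/2)); R=np.array(c["R"]);t=np.array(c["t"])
    return -R.T@t, R.T@np.array([(u-c["cx"])/f,(v-c["cy"])/f,1])
def plane(c,u,v,z):
    o,d=ray(c,u,v); return o+d*(z-o[2])/d[2]
def proj(c,X):
    f=c["pixels"].shape[0]/2/np.tan(np.radians(c["fovy"]/2)); p=np.array(c["R"])@X+np.array(c["t"]); return f*p[0]/p[2]+c["cx"], f*p[1]/p[2]+c["cy"]
E
python3 - <<'E'
import numpy as np, pickle
from h import *
d=pickle.load(open("cams0.pkl","rb")); S,T=d["scene"],d["top"]
for (a,b) in [((372.8,150.0),(195.8,162.0)),((215.6,275.7),(369.3,186.9))]:
    print(plane(S,*a,165).round(1),plane(T,*b,165).round(1))
    o1,d1=ray(S,*a);o2,d2=ray(T,*b)
    k=np.linalg.lstsq(np.c_[d1,-d2],o2-o1,rcond=None)[0]; print((o1+d1*k[0]).round(1),(o2+d2*k[1]).round(1))
# disc top centre, anvil height guess unknown; bolts at z~20 in both
bs=lambda x,y,u,v:(u-35+x/4.286,v-35+y/4.286)
for p in [(33,205),(228,158),(143,267)]: print("scene bolt",plane(S,*bs(*p,370,175),22).round(0))
for p in [(72,100),(224,100),(222,210),(68,210)]: print("top bolt",plane(T,*bs(*p,200,172),22).round(0))
E
```

```text
[583.1 248.  165. ] [582.7 247.  165. ]
[583.3 247.4 165.7] [582.6 246.9 165.4]
[ 488.5 -227.3  165. ] [ 498.2 -233.6  165. ]
[ 494.8 -231.6  180.5] [ 495.3 -231.   180.5]
scene bolt [542. 212.  22.]
scene bolt [626. 319.  22.]
scene bolt [622. 209.  22.]
top bolt [625. 317.  22.]
top bolt [622. 207.  22.]
top bolt [541. 209.  22.]
top bolt [544. 319.  22.]
```

Both views agree on the knob axis at about (583, 247.5), with the base centre at (583, 263). I'll work out the translation in tool axes.

```bash
cat >> h.py <<'E'
from scipy.spatial.transform import Rotation as Ro
def delta(goal):
    from cell import status
    s=status.state(); R=Ro.from_euler("xyz",s["tcp_rot"]).as_matrix()
    d=R.T@(np.array(goal)-s["eef_pos"]); print("t",s["t"],"pos",s["eef_pos"].round(1),"tool axes\n",R.round(3),"\ndelta",d.round(1),"j",s["joints"].round(2),"F",s["ft_force"].round(1),"open",round(s["opening"],3))
E
python3 -c "
from h import *
delta([583,247.5,225])
delta([500,-200,225])"
```

```text
t 0.1 pos [ 224.1 -583.2  225.1] tool axes
 [[-0.     0.933  0.359]
 [ 0.001  0.359 -0.933]
 [-1.     0.    -0.001]] 
delta [   0.8  632.9 -646.8] j [-1.31  0.49  1.56 -0.    1.09 -0.11] F [-0.5  0.3 -0.5] open 1.001
t 0.1 pos [ 224.1 -583.2  225.1] tool axes
 [[-0.     0.933  0.359]
 [ 0.001  0.359 -0.933]
 [-1.     0.    -0.001]] 
delta [   0.4  395.  -258.8] j [-1.31  0.49  1.56 -0.    1.09 -0.11] F [-0.5  0.3 -0.5] open 1.001
```

Emit:
apply_moves(
  increments=[
    [0,0,31.6,-32.3,0],
    [0,0,31.6,-32.3,0],
    [0,0,31.6,-32.3,0],
    [0,0,31.6,-32.3,0],
    [0,0,31.6,-32.3,0],
    [0,0,31.6,-32.3,0],
    [0,0,31.6,-32.3,0],
    [0,0,31.6,-32.3,0],
    [0,0,31.6,-32.3,0],
    [0,0,31.6,-32.3,0],
  ],
)

```text
t: 1.1
eef_pos: [403.6, -166.8, 225.6]
tcp_rot: [-0.436, 1.571, -1.641]
ft_force: [1.0, -0.0, 0.3]
opening: 1.002
```

Emit:
apply_moves(
  increments=[
    [0,0,31.6,-32.3,0],
    [0,0,31.6,-32.3,0],
    [0,0,31.6,-32.3,0],
    [0,0,31.6,-32.3,0],
    [0,0,31.6,-32.3,0],
    [0,0,31.6,-32.3,0],
    [0,0,31.6,-32.3,0],
    [0,0,31.6,-32.3,0],
    [0,0,0,0,0],
    [0,0,0,0,-5],
  ],
)

```text
t: 2.1
eef_pos: [546.4, 164.3, 224.9]
tcp_rot: [-1.711, 1.569, -2.825]
ft_force: [0.3, -0.8, 0.2]
opening: 1.0
```

```bash
python3 -c "
from h import *
delta([583,247.5,225])"
```

```text
t 2.1 pos [546.4 164.3 224.9] tool axes
 [[-0.001  0.897  0.441]
 [-0.     0.441 -0.897]
 [-1.    -0.001 -0.   ]] 
delta [ -0.2  69.6 -58.5] j [ 0.18  0.41  1.7  -0.    1.03  1.29] F [ 0.3 -0.8  0.2] open 1.0
```

Emit:
apply_moves(
  increments=[
    [0,0,34.8,-29.2,0],
    [0,0,34.8,-29.3,0],
    [0,0,0,0,-8.5],
    [0,0,0,0,-8.5],
    [0,0,0,0,-8.5],
    [0,0,0,0,-8.5],
    [0,0,0,0,-8.5],
    [0,0,0,0,-8.5],
    [0,0,0,0,-8.5],
    [0,0,0,0,-8.5],
  ],
)

```text
t: 3.1
eef_pos: [583.3, 245.7, 225.3]
tcp_rot: [-2.7, 1.57, -2.624]
ft_force: [0.3, -0.6, -0.6]
opening: 0.998
```

Emit:
apply_moves(
  increments=[
    [0,0,0,0,-8.5],
    [0,0,0,0,-8.5],
    [0,0,0,0,-8.5],
    [0,0,0,0,-8.5],
    [0,0,0,0,-8.5],
    [0,0,0,0,-8.5],
    [0,0,0,0,-8.5],
    [0,0,0,0,-8.5],
    [0,0,0,0,-8.5],
    [0,0,0,0,0],
  ],
)

```text
t: 4.1
eef_pos: [583.3, 245.8, 225.3]
tcp_rot: [2.263, 1.57, -2.613]
ft_force: [0.5, 0.2, 0.1]
opening: 0.996
```

```bash
python3 -c "
from h import *
import cv2
from cell import imaging
delta([583,247.5,145])
c=imaging.read_camera('scene'); T=imaging.read_camera('top')
for z in(225,214): print(proj(c,np.array([583,247.5,z])))
cr=lambda c,u,v,h=50: cv2.resize(c['pixels'][v-h:v+h,u-h:u+h,::-1],(400,400),interpolation=cv2.INTER_CUBIC)
cv2.imwrite('pics/above.png',np.hstack([cr(c,372,150),cr(T,200,165)]))"
```

```text
t 4.1 pos [583.3 245.8 225.3] tool axes
 [[-0.001 -0.987  0.163]
 [-0.     0.163  0.987]
 [-1.     0.001 -0.   ]] 
delta [80.3  0.6  1.7] j [ 0.29  0.5   1.54 -0.    1.1  -1.11] F [0.5 0.2 0.1] open 0.996
(np.float64(377.7840883158629), np.float64(132.12741955478802))
(np.float64(376.80353776348556), np.float64(135.56952615062494))
```

View pics/above.png

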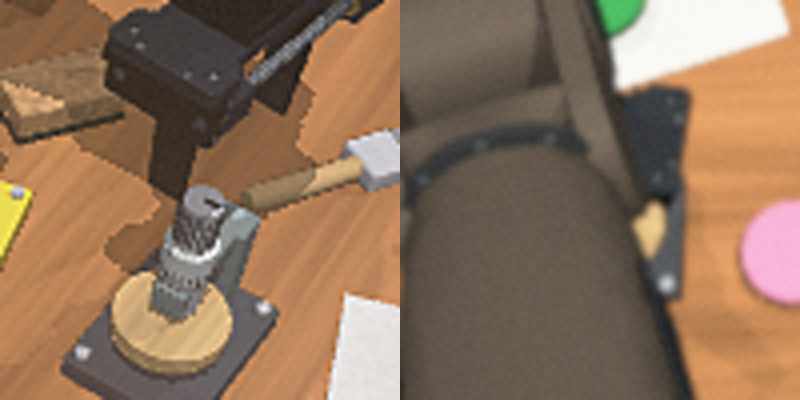

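The scene crop shows the open fingers straddling the knob axis: fingertips at about (365,147) and (394,129), knob top at (373,150). The notch mark on the knob is visible. Next: descend to the knob and close.

Emit:
apply_moves(
  increments=[
    [0,20,0.6,1.7,0],
    [0,20,0,0,0],
    [0,15,0,0,0],
    [0,15,0,0,0],
    [0,10,0,0,0],
    [0,0,0,0,0],
  ],
)

```text
t: 4.8
eef_pos: [582.7, 247.9, 144.4]
tcp_rot: [2.087, 1.569, -2.793]
ft_force: [0.3, 0.0, 0.4]
opening: 0.997
```

Emit:
apply_moves(
  increments=[
    [1,0,0,0,0],
    [1,0,0,0,0],
    [1,0,0,0,0],
    [1,0,0,0,0],
    [1,0,0,0,0],
    [1,0,0,0,0],
    [1,0,0,0,0],
    [1,0,0,0,0],
  ],
)

```text
t: 5.6
eef_pos: [583.2, 248.1, 145.6]
tcp_rot: [-2.859, 1.571, -1.454]
ft_force: [-0.8, -0.5, -0.6]
opening: 0.381
```

```bash
python3 -c "
from h import *
import cv2
from cell import imaging,status
delta([583,247.5,145]); print(status.state()['moment'])
c=imaging.read_camera('scene')
cr=lambda c,u,v,h=50: cv2.resize(c['pixels'][v-h:v+h,u-h:u+h,::-1],(500,500),interpolation=cv2.INTER_CUBIC)
cv2.imwrite('pics/grip.png',cr(c,372,160))"
```

```text
t 5.6 pos [583.2 248.1 145.6] tool axes
 [[ 0.    -0.986  0.165]
 [-0.     0.165  0.986]
 [-1.    -0.    -0.   ]] 
delta [ 0.6  0.1 -0.7] j [ 0.3   0.59  1.62 -0.    0.94 -1.11] F [-0.8 -0.5 -0.6] open 0.381
[ 0.11136931 -0.18705934 -0.04420217]
```

View pics/grip.png

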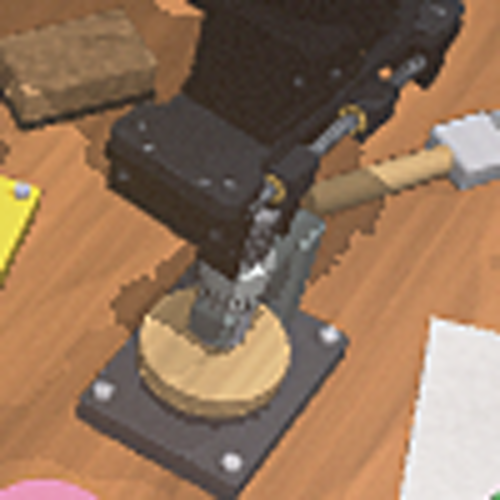

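The fingers are around the knob at opening 0.38 (36 mm) and still closing. I'll let them finish.

Emit:
apply_moves(
  increments=[
    [1,0,0,0,0],
    [1,0,0,0,0],
    [1,0,0,0,0],
    [1,0,0,0,0],
    [1,0,0,0,0],
    [1,0,0,0,0],
  ],
)

```text
t: 6.25
eef_pos: [583.5, 249.8, 145.9]
tcp_rot: [-0.393, 1.568, 1.012]
ft_force: [1.1, 10.7, -0.8]
opening: 0.28
```

The knob is gripped (26.6 mm), with a 10.7 N side force towards +y, so my y estimate is about 2 mm low. I'll shift +z (tool) to relieve it.

Emit:
apply_moves(
  increments=[
    [1,0,0,1.5,0],
    [1,0,0,0,0],
    [1,0,0,0,0],
  ],
)

```text
t: 6.55
eef_pos: [583.6, 250.1, 145.8]
tcp_rot: [-0.556, 1.57, 0.849]
ft_force: [0.3, 5.3, 2.4]
opening: 0.28
```

Emit:
apply_moves(
  increments=[
    [1,0,0,1.5,0],
    [1,0,0,0,0],
    [1,0,0,0,0],
  ],
)

```text
t: 6.85
eef_pos: [583.7, 250.5, 145.8]
tcp_rot: [3.099, 1.57, -1.779]
ft_force: [-1.5, -2.8, 5.1]
opening: 0.279
```

Emit:
apply_moves(
  increments=[
    [1,0,0,0,4],
    [1,0,0,0,4],
    [1,0,0,0,0],
  ],
)

```text
t: 7.15
eef_pos: [583.6, 250.4, 145.8]
tcp_rot: [3.099, 1.57, -1.922]
ft_force: [-1.1, -2.8, 6.1]
opening: 0.28
```

```bash
python3 -c "
from h import *
from cell import status
delta([583,250,145]); print(status.state()['moment'])"
```

```text
t 7.15 pos [583.6 250.4 145.8] tool axes
 [[-0.    -0.953  0.303]
 [-0.001  0.303  0.953]
 [-1.     0.    -0.001]] 
delta [ 0.8  0.5 -0.6] j [ 0.3   0.59  1.61 -0.    0.94 -0.96] F [-1.1 -2.8  6.1] open 0.28
[-0.73859304  0.16556469 -0.02466071]
```

Emit:
apply_moves(
  increments=[
    [1,0,0,0,5],
    [1,0,0,0,5],
    [1,0,0,0,5],
    [1,0,0,0,5],
    [1,0,0,0,5],
    [1,0,0,0,5],
    [1,0,0,0,0],
  ],
)

```text
t: 7.85
eef_pos: [583.3, 250.0, 145.8]
tcp_rot: [-2.954, 1.569, -2.215]
ft_force: [-3.3, -5.5, 7.0]
opening: 0.28
```

```bash
python3 -c "
from h import *
from cell import status
delta([583,250,145]); print(status.state()['moment'])"
```

```text
t 7.85 pos [583.3 250.  145.8] tool axes
 [[-0.001 -0.674  0.739]
 [-0.002  0.739  0.674]
 [-1.    -0.    -0.002]] 
delta [ 0.8  0.2 -0.2] j [ 0.3   0.59  1.62 -0.    0.94 -0.44] F [-3.3 -5.5  7. ] open 0.28
[-1.08262736  0.63365031  0.00514604]
```

Emit:
apply_moves(
  increments=[
    [1,0,0,0,5],
    [1,0,0,0,5],
    [1,0,0,0,5],
    [1,0,0,0,5],
    [1,0,0,0,5],
    [1,0,0,0,5],
    [1,0,0,0,5],
    [1,0,0,0,5],
    [1,0,0,0,5],
    [1,0,0,0,0],
  ],
)

```text
t: 8.85
eef_pos: [582.5, 250.0, 145.8]
tcp_rot: [-2.52, 1.567, -2.566]
ft_force: [-6.8, -6.1, 8.5]
opening: 0.279
```

```bash
python3 -c "
from h import *
from cell import status
delta([583,250,145]); print(status.state()['moment'])"
```

```text
t 8.85 pos [582.5 250.  145.8] tool axes
 [[-0.003  0.047  0.999]
 [-0.002  0.999 -0.047]
 [-1.    -0.002 -0.003]] 
delta [0.8 0.  0.5] j [ 0.3   0.59  1.62 -0.    0.94  0.35] F [-6.8 -6.1  8.5] open 0.279
[-1.09955626  1.33838513 -0.01170508]
```

Emit:
apply_moves(
  increments=[
    [1,-0.8,-1.5,-1.5,0],
    [1,0,0,0,5],
    [1,0,0,0,5],
    [1,0,0,0,5],
    [1,0,0,0,5],
    [1,0,0,0,0],
  ],
)

```text
t: 9.45
eef_pos: [581.9, 249.7, 145.9]
tcp_rot: [-2.801, 1.57, 3.088]
ft_force: [0.3, 1.8, -1.8]
opening: 0.279
```

```bash
python3 -c "
from h import *
from cell import status,imaging
import cv2
delta([583,250,145]); print(status.state()['moment'])
c=imaging.read_camera('scene')
cr=lambda c,u,v,h=40: cv2.resize(c['pixels'][v-h:v+h,u-h:u+h,::-1],(560,560),interpolation=cv2.INTER_CUBIC)
cv2.imwrite('pics/turned.png',cr(c,372,165))"
```

```text
t 9.45 pos [581.9 249.7 145.9] tool axes
 [[-0.001  0.384  0.923]
 [ 0.     0.923 -0.384]
 [-1.    -0.    -0.001]] 
delta [0.9 0.7 0.9] j [0.3  0.59 1.62 0.   0.94 0.69] F [ 0.3  1.8 -1.8] open 0.279
[ 0.37335826  0.09749037 -0.00253915]
```

View pics/turned.png

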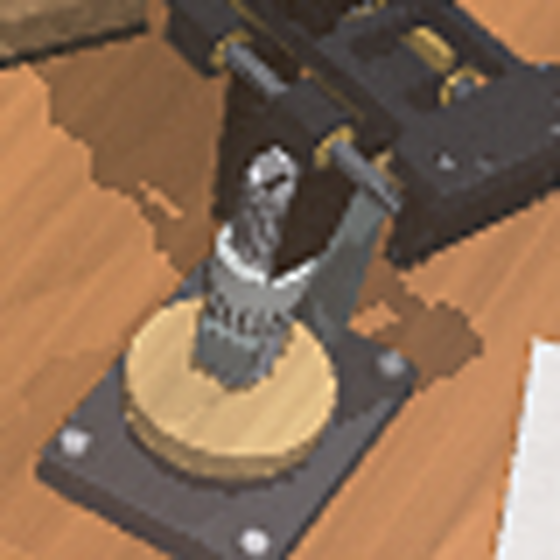

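The spindle looks down near the disc, and the knob mark now points to about (275,180) in the crop. Next: release, lift clear and compare the knob mark.

Emit:
apply_moves(
  increments=[
    [0.4,0,0,0,0],
    [0.4,0,0,0,0],
    [0.4,0,0,0,0],
    [0.4,0,0,0,0],
    [0.4,0,0,0,0],
    [0.4,0,0,0,0],
  ],
)

```text
t: 10.1
eef_pos: [582.2, 249.6, 146.5]
tcp_rot: [-0.226, 1.571, -0.618]
ft_force: [0.4, -0.3, 0.1]
opening: 0.596
```

Emit:
apply_moves(
  increments=[
    [0.4,-10,0,0,0],
    [0.4,-20,0,0,0],
    [0.4,-30,0,0,0],
    [0.4,-30,0,0,0],
    [0.4,0,0,0,0],
  ],
)

```text
t: 10.6
eef_pos: [583.4, 250.1, 241.3]
tcp_rot: [0.685, 1.564, 0.293]
ft_force: [0.6, 0.7, -0.2]
opening: 0.596
```

```bash
python3 -c "
from h import *
from cell import status,imaging
import cv2,pickle
delta([583,250,145])
c=imaging.read_camera('scene'); pickle.dump(c,open('after.pkl','wb'))
o=pickle.load(open('cams0.pkl','rb'))['scene']
cr=lambda c,u,v,h=34: cv2.resize(c['pixels'][v-h:v+h,u-h:u+h,::-1],(400,400),interpolation=cv2.INTER_CUBIC)
cv2.imwrite('pics/after.png',np.hstack([cr(o,372,172),cr(c,372,172)]))"
```

```text
t 10.6 pos [583.4 250.1 241.3] tool axes
 [[ 0.007  0.382  0.924]
 [ 0.002  0.924 -0.382]
 [-1.     0.005  0.006]] 
delta [96.3 -0.7 -0.9] j [ 0.3   0.49  1.52 -0.    1.13  0.69] F [ 0.6  0.7 -0.2] open 0.596
```

View pics/after.png

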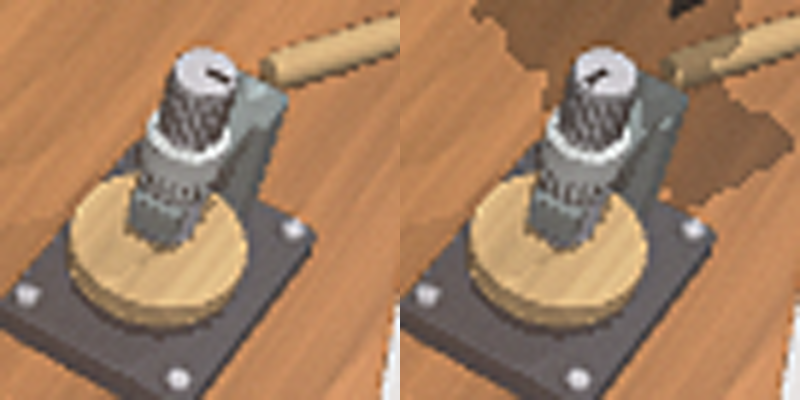

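After release, the knob mark has swung from lower right (about 220,75) to lower left (about 590,75 in the right-hand panel), which is clockwise. The disc has not moved. I'll put a number on the knob turn, check the other gauge for change, and hand in only if both hold.

```bash
python3 -c "
from h import *
import pickle
from cell import env,status
o=pickle.load(open('cams0.pkl','rb'))['scene']; c=pickle.load(open('after.pkl','rb'))
ctr=plane(o,372.8,150,165)
def ang(im):
    P=im['pixels'][144:156,366:380].astype(int).sum(2); v,u=np.nonzero(P<270)
    pts=[plane(im,uu+366+.5,vv+144+.5,165)-ctr for uu,vv in zip(u,v)]
    pts=np.array([p for p in pts if np.hypot(*p[:2])<11]); m=pts.mean(0); print(len(pts),m.round(1)); return np.arctan2(m[1],m[0])
a,b=ang(o),ang(c); turn=(a-b)%(2*np.pi); print('cw turn rad',turn)
D=np.abs(o['pixels'][250:340,185:270].astype(int)-c['pixels'][250:340,185:270]).max(2); print('spare gauge changed px',(D>40).sum())
print(status.state()['ft_force'].round(1))
if 1.2<turn<2.4: env.job_done(); print('handed in')
"
```

```text
4 [5.9 0.1 0. ]
3 [-1.3 -4.3  0. ]
cw turn rad 1.8861911574790562
spare gauge changed px 0
[0.5 0.2 0.2]
the job is handed in; nothing more can be done
handed in
```

The job is done and handed in at about 10.7 s. I gripped the ratchet knob of the gauge with the round disc, turned it about 103° (1.8 rad) clockwise, let go and lifted clear.

- **Knob turn:** the mark on top of the knob shows about 1.89 rad clockwise, though that rests on only 3–4 pixels. It agrees with the tool's turn, so the grip held and the knob did not turn back on release. At most 0.7 rad goes into lowering the spindle, so I infer at least 1.1 rad of ratchet slip. I did not measure the slip directly.
- **Clamping:** in the last picture the disc had not visibly moved under the spindle. I did not measure the clamping force. The wrist moment showed no clear slip torque (about 0 about the vertical axis), so it neither confirms nor rules out slip.
- **Other gauge:** no pixels changed around the gauge with the square piece, and the arm never came near it.
- **Robot:** it ended clear of everything, at about 0 N wrist force.
- **Correction on the way:** the camera estimate of the knob was about 2 mm off in y. It showed up as 10.7 N of side force when I gripped, and I relieved it before turning.

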